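# Pin the foot rest of a walking stilt at its middle hole

## Robot

A 6-joint arm with a two-finger parallel gripper is mounted at the origin on the work surface. World frame = base frame: x ahead of the robot, y to its left, z up, the work surface at z = 0. Lengths are in m, angles in rad, forces in N, time in s.
With the tool pointing down it reaches from about 0.425 to 0.95 m from the base axis. Payload 3.5 kg.
Tool frame: the origin (TCP) lies at the very end of the fingers, on their centre line; the grasp point (between the pads) lies 19 mm behind it (ctrl.pinch_z is the distance from the TCP to the grasp point, in m); z points along the fingers, y is the line along which they close (so a half turn about z gives the same grasp; the last joint's range is limited). The gripper opens to 85 mm and grips with 20 to 120 N. Pads are 22 mm wide; open, the fingers measure 114 mm over their backs; the gripper's body (76 mm by 85 mm) begins 54 mm behind the grasp point. The pads swing forward as they close: fully open they stand 13 mm farther back than shut.
Start: joints at [-1.334, 0.286, 1.577, -0, 1.279, -0.15], TCP at [0.255, -0.625, 0.231] pointing down, gripper open.
Joint ranges: [-2.77, 2.77], [-0.9, 2.22], [0.21, 2.48], [-1.53, 4.67], [0.24, 2.81], [-2.84, 2.84]. Speed limits (rad/s): [2.79, 2.79, 3.14, 3.14, 3.14, 3.14].

## Interface

Orientations are given as a unit quaternion [x, y, z, w].
In Python, from plant import ctrl gives the robot as it stands. The module is installed in compiled form; this text tells all that it offers.
- The arm moves only by the shell command python3 -m crank 'ROWS' [OPENING] [FORCE]. ROWS is JSON, a list of rows, each a list of 6 numbers: the shift along the tool's x, y, z in cm, then the turn, a rotation vector about the tool's x, y, z in rad. In form: [[tx, ty, tz, rx, ry, rz], ...]. A call has 1 to 10 rows; each row is the pose to reach, as a shift and turn from the pose commanded when the call began, along the tool's axes at that moment; what a row does not reach only later rows make up. A row lasts 1/10 s, in which the tool goes at most 50 mm and 8.59 degrees, less where a joint would pass 70% of its speed; a pose out of reach is approached as far as the arm can. A call with a gripper value outside its range is refused whole. OPENING is the opening, from 0 (shut) to 1 (fully open), set as the call begins (- or left out, the last holds). The fingers move at their own pace and stop on an object; FORCE is the grip in N (left out, the last holds). Time passes only in rows, so rows that repeat a pose let the fingers close. It gives the time, the measured TCP pose, the force, the opening and the grip force at its end, in the units of the state.
- ctrl.get_state(): the state, without advancing time (a new reading comes with each control period).
- ctrl.read_camera(name): name is "scene" or "top"; returns (picture, depth): 480x640x3 uint8, blue, green, red; 480x640 float32, m along the optical axis (not along the pixel's ray), 0 where there is no reading.
- ctrl.camera_info(name): a dict with "K" (3x3 intrinsics, pixels), "origin" and "orientation" of the camera in the world. Camera axes: x right, y down, z forward; pixel columns grow to the right and rows downward; lengths in m; the calibration is good to about 2 mm. A picture is of the moment at which its call begins. camera_info takes no time and is no camera call.
- ctrl.sign_off(): hands the job in; it is judged then, once.
The state is a dict: "time": time; "qpos": joint angles; "dq": joint speeds; "joint_efforts": joint torques, N m; "eef_pos": TCP position; "tcp_rot": TCP orientation; "contact_force": force on the tool from outside, world axes, zero at the start; "wrist_torque": the same for the moment, N m; "opening": opening from 0.0 (shut) to 1.0 (fully open); "finger_force": force on a finger pad.
Only numpy, scipy, OpenCV 4.12 (cv2) and the standard library are available. Lean on these libraries where they do the work, as an engineer would, in place of code of your own. Each camera call takes 0.05 s, during which the arm holds its last target. There are 200 camera calls.

## Task

The foot rest on the clamped stilt has to go on the middle one of the pole's five holes: slide it along the pole until its pin hole meets that hole and push the T-handled lock pin through bracket and pole, fully home with its shoulder against the bracket. You will have to feel for the hole, because the bracket hides it. Then let go, and leave the hammer, the tape and the tray of knobs where they are.

Things in the scene. Friction and masses are not known exactly. Their poses are not given: they have to be found in the camera images.
- stand: Two dark wooden saddles screwed to the bench, 0.82 m apart, holding the stilt's pole level. Origin on the bench midway between them; the pole runs along the stand's y axis straight above it, axis at z = 67 mm. Pole: brown hardwood, 38 mm square, 1.2 m long, fixed, not tracked, with five 12 mm cross holes along x, 60 mm apart, right through at axis height.
- pole_mid (a point): Point of the stand on the pole's axis, 67 mm above its origin. The pole was clamped by eye: its middle hole lies only within 16 mm either way of this point along y, and the foot rest hides the hole behind it, so feel for it with the pin's nose. Hole mouths are chamfered 1.5 mm on the far (+x) side.
- footrest: Steel channel astride the pole with a tread; slides along y with about 3.5 N of friction, stays where left. Axes as the stand's; origin on the pole's axis at its pin hole. Channel y -20 to +92 mm, top at z +24 mm; cheeks 5 mm thick, outer faces at x -25.5 and +25.5 mm, inner faces 1.5 mm off the pole, each with a 12 mm pin hole chamfered 1.5 mm on its +x side.
- hole_far (a point): Centre of the mouth of the foot rest's pin hole in the cheek away from the robot (its +x outer face); axes as the foot rest's. The pin may go in from here or from hole_near.
- hole_near (a point): Centre of the mouth of the pin hole in the cheek towards the robot (its -x outer face).
- tread_top (a point): Middle of the top edge of the wooden tread that stands up on the foot rest, 81.5 mm in +y and 116 mm above its origin. Tread 90 mm wide in x, 23 mm thick in y (27 mm below z = +71, where a steel plate backs it). To slide the foot rest, grip it across y from above. Two thin struts slope from the channel (y +22, z +27 mm) up to it (y +67, z +64 mm).
- pin: Steel T-handled lock pin, about 85 g, lying flat. Shank 10 mm thick, along the pin's -x for 64 mm, the last 9 mm tapering to a 4.4 mm nose. Shoulder 20 mm wide (y), 12 mm thick (z), x 0 to +10 mm; handle bar 42 mm long (y), 12 x 12 mm, x +10 to +22 mm. Origin under the shoulder's front face; axis 6 mm above it. Held by the handle's two ends it goes home in one grasp.
- pin_shoulder (a point): On the pin's axis at the front face of the shoulder; meets the mouth of the cheek's hole when the pin is home.
- pin_nose (a point): Tip of the pin's nose, on its axis.
- hammer: Bystander: hammer lying on the bench.
- tape: Bystander: roll of white tape, 100 mm across, 25 mm high.
- knob_tray: Bystander: blue tray of orange knobs, 110 x 150 x 50 mm.
There are look-alikes about, which are no part of the job. There is more than one size of the pin; the one meant has the size given above.

How it is judged:
At the end, for the whole second after the job is handed in: The pin is through both cheeks and the pole's middle hole: the middle of its shoulder within 4 mm of the mouth of a cheek's hole, in line with the hole within 0.08 rad, the foot rest's hole within 22 mm of the stand's middle, the pin at rest ((distance between pin_shoulder and hole_far below 0.004 m or distance between pin_shoulder and hole_near below 0.004 m) and angle between the x axis of pin and the x axis of footrest, either way round below 0.08 rad and y of hole_far in the frame of stand between -0.022 and 0.022 m and linear speed of pin below 0.02 m/s); the robot touches nothing.
It fails at once if the hammer moved more than 30 mm (distance of hammer from where it was at the start of the episode above 0.03 m).
It fails at once if the tape moved more than 30 mm (distance of tape from where it was at the start of the episode above 0.03 m).
It fails at once if the tray of knobs moved more than 30 mm (distance of knob_tray from where it was at the start of the episode above 0.03 m).
It also fails if it takes over 64 s, if anything falls off the work surface, if the arm or the gripper's body presses on something with over 40 N, if the wrist force passes 120 N, or if a joint passes its speed limit or range.

## Working session

There is one attempt and no reset: what is moved stays moved. The work goes in short steps, Python scripts to look and compute and a shell command to move; the robot and the scene stay as the last step left them, time stands still between calls to the robot, and variables do not carry over. Pictures are saved under pics/ and viewed, at most 10 in all, crops included, and the job is handed in when it is done.

```bash
mkdir -p pics
cat > h.py <<'E'
import numpy as np, cv2
from scipy.spatial.transform import Rotation as R
from plant import ctrl
def cam(n):
    i=ctrl.camera_info(n); return np.array(i["K"]),np.array(i["origin"]),R.from_quat(i["orientation"]).as_matrix() if np.size(i["orientation"])==4 else np.array(i["orientation"])
def ray(n,u,v,z):
    K,o,M=cam(n); d=M@np.linalg.solve(K,[u,v,1.]); return o+d*(z-o[2])/d[2]
def cloud(n,dep):
    K,o,M=cam(n); v,u=np.mgrid[:480,:640]; p=np.linalg.inv(K)@np.stack([u.ravel(),v.ravel(),np.ones(u.size)]); p=p*dep.ravel()
    return ((M@p).T+o).reshape(480,640,3)
def proj(n,P):
    K,o,M=cam(n); q=K@(M.T@(np.array(P)-o)); return q[:2]/q[2]
def tool(P):  # world shift -> tool cm
    s=ctrl.get_state(); return R.from_quat(s["tcp_rot"]).inv().apply(np.array(P)-s["eef_pos"])*100
E
python3 - <<'E'
from h import *
for n in("scene","top"):
    im,d=ctrl.read_camera(n); cv2.imwrite(f"pics/{n}0.png",im); np.save(f"{n}0.npy",d); print(n,ctrl.camera_info(n),(d>0).mean())
s=ctrl.get_state(); print(s)
E
```

```text
scene {'K': array([[439.07703555,   0.        , 320.71758096],
       [  0.        , 439.07703555, 240.79743499],
       [  0.        ,   0.        ,   1.        ]]), 'origin': array([0.97816996, 0.15507097, 0.92375674]), 'orientation': array([ 0.52424893,  0.81032976, -0.21919926, -0.14310981])} 0.9959928385416666
top {'K': array([[616.2687002 ,   0.        , 316.61242175],
       [  0.        , 616.2687002 , 229.07527618],
       [  0.        ,   0.        ,   1.        ]]), 'origin': array([ 0.40890714, -0.02630321,  1.201006  ]), 'orientation': array([ 0.71286375, -0.69964602,  0.03544158, -0.0326284 ])} 0.9959537760416667
{'time': 0.1, 'qpos': array([-1.33401088e+00,  2.87140757e-01,  1.57802651e+00, -3.99589718e-06,
        1.27861711e+00, -1.49972384e-01]), 'dq': array([ 0.00183133, -0.00351767, -0.00398766,  0.00038551, -0.00057959,
       -0.00180165]), 'joint_efforts': array([ 6.58444333e-04, -4.07296908e+01, -2.93699026e+01, -1.30331814e-04,
        3.39699349e-03,  1.18733831e-05]), 'eef_pos': array([ 0.25450402, -0.62453831,  0.23004526]), 'tcp_rot': array([ 9.81359792e-01,  1.92176370e-01, -4.94635389e-05, -1.09474838e-03]), 'contact_force': array([0.21793304, 0.93148574, 0.82214716]), 'wrist_torque': array([-0.01139073,  0.05872087,  0.02576303]), 'finger_force': 0.0, 'opening': 0.9974637371950291}
```

View pics/scene0.png

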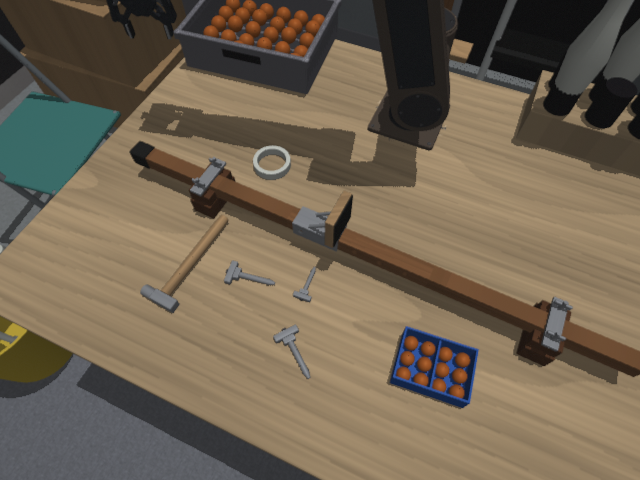

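View pics/top0.png

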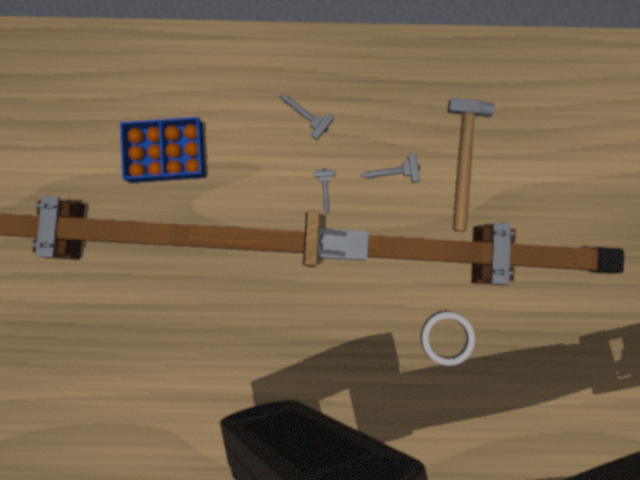

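The scene view shows three T-pins: (250,274), (306,284) and (293,350). In the top view they are at (392,172), (325,190) and (307,117). The foot rest's tread is at top (313,238), and the saddles are at (62,230) and (495,253). Next I measure the three candidates and the stand.

```bash
cat > m.py <<'E'
from h import *
im=cv2.imread("pics/top0.png"); d=np.load("top0.npy"); C=cloud("top",d)
hsv=cv2.cvtColor(im,cv2.COLOR_BGR2HSV)
g=((hsv[...,1]<70)&(hsv[...,2]>60)&(C[...,2]<0.05)&(np.abs(C[...,2])>-1)).astype(np.uint8)
g[:60]=0;g[240:]=0
n,l,st,ce=cv2.connectedComponentsWithStats(g)
for i in range(1,n):
    if st[i,4]<150: continue
    v,u=np.nonzero(l==i); P=np.array([ray("top",a,b,0.009)[:2] for a,b in zip(u,v)])
    m=P.mean(0); w,V=np.linalg.eigh(np.cov((P-m).T)); ax=V[:,1]; 
    t=(P-m)@ax
    if abs(t.min())>t.max(): pass
    else: ax=-ax; t=-t   # ax points to heavy (handle) end; nose at the far side
    p=(P-m)@np.array([-ax[1],ax[0]])
    # axis offset from the shank
    sh=t<t.min()+.04
    print(st[i],ce[i].round(),"centroid",m.round(4),"L",np.ptp(t).round(4),"W",np.ptp(p).round(4),"shankw",np.ptp(p[(t<t.min()+.04)&(t>t.min()+.02)]).round(4),"dir",ax.round(3),"yaw",np.arctan2(ax[1],ax[0]).round(3),"handle end",(m+ax*t.max()).round(4),"shank off",p[sh].mean().round(4),"z",np.median(C[v,u,2]).round(4))
# pole: brown at height ~0.086
Z=C[...,2]
for u0 in(120,200,260,420,450,560):
    col=np.nonzero((Z[200:290,u0]>.075)&(Z[200:290,u0]<.1))[0]+200
    print("pole",u0,C[col[0],u0].round(4),C[col[-1],u0].round(4),len(col))
for n_,lo,hi,u0,u1 in(("saddleL",.092,.2,25,95),("saddleR",.092,.2,470,525),("tread",.15,.25,290,335),("chan",.0875,.1,325,380)):
    mk=(Z>lo)&(Z<hi); mk[:180]=0; mk[300:]=0; mk[:,:u0]=0; mk[:,u1:]=0
    Q=C[mk]; print(n_,len(Q),np.percentile(Q,[1,50,99],axis=0).round(4).tolist(),Q.mean(0).round(4))
cv2.imwrite("pics/crop.png",cv2.resize(im[80:300,250:510],None,fx=3,fy=2.7,interpolation=cv2.INTER_CUBIC))
E
python3 m.py
```

```text
[280  94  54  45 646] [310. 117.] centroid [ 0.7465 -0.013 ] L 0.117 W 0.0577 shankw 0.0141 dir [-0.591 -0.807] yaw -2.203 handle end [ 0.7221 -0.0462] shank off 0.0002 z 0.0137
[448  97  47  19 660] [471. 106.] centroid [ 0.7745 -0.3309] L 0.0924 W 0.0334 shankw 0.0312 dir [0.096 0.995] yaw 1.475 handle end [ 0.7788 -0.2859] shank off 0.0004 z 0.0245
[118 117  63  66 189] [135. 138.] centroid [0.698  0.3303] L 0.1646 W 0.0965 shankw 0.0251 dir [-0.844  0.537] yaw 2.575 handle end [0.6291 0.3742] shank off 0.0242 z 0.0006
[360 153  60  30 655] [398. 170.] centroid [ 0.6442 -0.1885] L 0.1178 W 0.0578 shankw 0.0137 dir [ 0.173 -0.985] yaw -1.396 handle end [ 0.6513 -0.2289] shank off 0.0001 z 0.0139
[314 169  22  45 394] [325. 185.] centroid [ 0.6119 -0.0444] L 0.0873 W 0.0416 shankw 0.0104 dir [0.998 0.059] yaw 0.059 handle end [ 0.6429 -0.0425] shank off -0.0001 z 0.0102
pole 120 [0.5245 0.3273 0.0873] [0.4883 0.3263 0.085 ] 21
pole 200 [0.5183 0.1822 0.0859] [0.4818 0.1806 0.0872] 21
pole 260 [0.5145 0.0728 0.0894] [0.4769 0.0724 0.0826] 21
pole 420 [ 0.5018 -0.2172  0.0897] [ 0.4658 -0.2181  0.0848] 21
pole 450 [ 0.4996 -0.2727  0.0847] [ 0.463  -0.2717  0.0886] 21
pole 560 [ 0.4926 -0.4736  0.0826] [ 0.4561 -0.4719  0.0852] 21
saddleL 1040 [[0.4579, 0.4392, 0.0921], [0.5105, 0.4547, 0.0957], [0.5649, 0.4724, 0.1237]] [0.5109 0.4551 0.0985]
saddleR 1021 [[0.425, -0.378, 0.0921], [0.4771, -0.3612, 0.0957], [0.5315, -0.3451, 0.1224]] [ 0.4779 -0.3613  0.0983]
tread 746 [[0.4476, -0.0315, 0.1765], [0.4907, -0.0197, 0.1828], [0.5356, -0.0077, 0.1872]] [ 0.4913 -0.0197  0.1826]
chan 1067 [[0.4643, -0.1413, 0.0876], [0.4896, -0.0905, 0.0912], [0.5149, -0.0454, 0.0976]] [ 0.4892 -0.0896  0.0914]
```

View pics/crop.png

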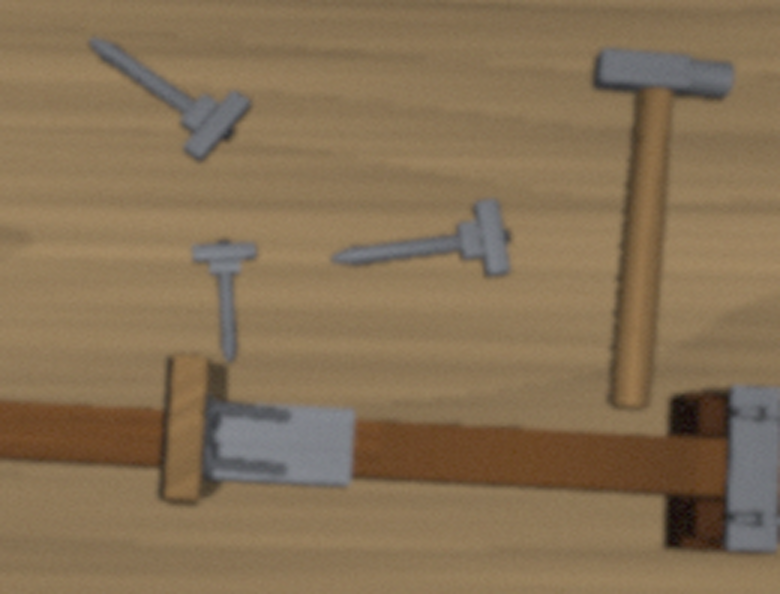

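Small pin at top (325,185): 87 mm long with a 42 mm bar, which matches the 86 x 42 given. The other two, at (310,117) and (398,170), are about 117 x 58 mm, so they are look-alikes. The crop confirms it: the small T is at (225,250), with its nose pointing at the pole (down, -x).

The stand's yaw is -0.040. Its middle is about (0.495, 0.047), and the foot rest's hole is about 0.148 m short of it in -y. I'll go above the tread first.

```bash
python3 -m crank '[[22,-23.5,0,0,0,0.2],[44.7,-47.1,0,0,0,0.427],[44.7,-47.1,0,0,0,0.427],[44.7,-47.1,0,0,0,0.427],[44.7,-47.1,0,0,0,0.427],[44.7,-47.1,0,0,0,0.427],[44.7,-47.1,0,0,0,0.427],[44.7,-47.1,0,0,0,0.427],[44.7,-47.1,0,0,0,0.427],[44.7,-47.1,0,0,0,0.427]]' 1 40 
python3 -m crank '[[0,0,0,0,0,0]]'
cat > g.py <<'E'
import sys
from h import *
s=ctrl.get_state(); r=R.from_quat(s["tcp_rot"]); y=r.apply([0,1,0])
print("t",s["time"],"pos",s["eef_pos"].round(4),"x-yaw",np.arctan2(*r.apply([1,0,0])[[1,0]]).round(4),"z",r.apply([0,0,1]).round(4),"op",round(s["opening"],3),"ff",s["finger_force"],"F",s["contact_force"].round(2),"T",s["wrist_torque"].round(2))
if len(sys.argv)>3: print("tool cm",tool([float(a) for a in sys.argv[1:4]]).round(2))
E
python3 g.py 0.4913 -0.0197 0.146
```

```text
time: 1.1
eef_pos: [0.4366, -0.1573, 0.2311]
tcp_rot: [1.0, -0.02, 0.0, -0.0]
contact_force: [0.9, 0.8, 0.4]
opening: 0.999
finger_force: 0.0
time: 1.2
eef_pos: [0.4374, -0.1541, 0.2309]
tcp_rot: [1.0, -0.016, -0.0, -0.001]
contact_force: [-0.7, 1.0, -0.3]
opening: 1.002
finger_force: 0.0
t 1.2 pos [ 0.4374 -0.1541  0.2309] x-yaw -0.0325 z [-0.      0.0021 -1.    ] op 1.002 ff 0.0 F [-0.74  1.04 -0.32] T [ 0.01 -0.04  0.03]
tool cm [  4.95 -13.59   8.52]
```

```bash
python3 -m crank '[[5,-13.5,0,0,0,0],[5,-13.5,0,0,0,0],[5,-13.5,0,0,0,0],[5,-13.5,0,0,0,0],[5,-13.5,0,0,0,0],[5,-13.5,4,0,0,0],[5,-13.5,8.5,0,0,0],[5,-13.5,8.5,0,0,0],[5,-13.5,8.5,0,0,0],[5,-13.5,8.5,0,0,0]]'
python3 g.py 0.4913 -0.0197 0.146
```

```text
time: 2.2
eef_pos: [0.4934, -0.0277, 0.1489]
tcp_rot: [1.0, -0.021, 0.002, 0.001]
contact_force: [-0.3, 0.3, 0.8]
opening: 0.995
finger_force: 0.0
t 2.2 pos [ 0.4934 -0.0277  0.1489] x-yaw -0.0416 z [ 0.004  -0.0012 -1.    ] op 0.995 ff 0.0 F [-0.31  0.29  0.76] T [ 0.02 -0.02  0.06]
tool cm [-0.25 -0.8   0.29]
```

```bash
python3 -m crank '[[-0.2,-0.8,0.2,0,0,0],[-0.2,-0.8,0.2,0,0,0],[-0.2,-0.8,0.2,0,0,0]]'
python3 g.py 0.4913 -0.0197 0.146
python3 -m crank '[[0,0,0,0,0,0],[0,0,0,0,0,0],[0,0,0,0,0,0],[0,0,0,0,0,0],[0,0,0,0,0,0],[0,0,0,0,0,0],[0,0,0,0,0,0],[0,0,0,0,0,0]]' 0 40
python3 g.py
```

```text
time: 2.5
eef_pos: [0.4907, -0.0182, 0.1454]
tcp_rot: [1.0, -0.02, 0.001, 0.0]
contact_force: [0.4, -0.4, -0.8]
opening: 1.0
finger_force: 0.0
t 2.5 pos [ 0.4907 -0.0182  0.1454] x-yaw -0.0395 z [ 1.8e-03 -5.0e-04 -1.0e+00] op 1.0 ff 0.0 F [ 0.41 -0.4  -0.82] T [-0.01 -0.05  0.05]
tool cm [ 0.07  0.15 -0.06]
time: 3.3
eef_pos: [0.4902, -0.0185, 0.1444]
tcp_rot: [1.0, -0.02, -0.0, 0.0]
contact_force: [-0.9, -0.2, 1.4]
opening: 0.264
finger_force: 41.3
t 3.3 pos [ 0.4902 -0.0185  0.1444] x-yaw -0.0403 z [-1.e-04 -1.e-04 -1.e+00] op 0.264 ff 41.28610074520111 F [-0.94 -0.16  1.43] T [-0.01  0.05  0.03]
```

```bash
python3 -m crank '[[0,-1,0,0,0,0],[0,-2.5,0,0,0,0],[0,-4,0,0,0,0],[0,-5.5,0,0,0,0],[0,-7,0,0,0,0],[0,-8.5,0,0,0,0],[0,-10,0,0,0,0],[0,-11.5,0,0,0,0],[0,-13,0,0,0,0],[0,-13.1,0,0,0,0]]'
python3 -m crank '[[0,0,0,0,0,0],[0,0,0,0,0,0]]'
python3 g.py
python3 -m crank '[[0,0,0,0,0,0],[0,0,0,0,0,0],[0,0,0,0,0,0],[0,0,0,0,0,0],[0,0,-2,0,0,0],[0,0,-6,0,0,0],[0,0,-8,0,0,0],[0,0,-8,0,0,0],[0,0,-8,0,0,0]]' 1
python3 g.py 0.64 -0.0433 0.1
```

```text
time: 4.3
eef_pos: [0.4956, 0.1133, 0.1444]
tcp_rot: [1.0, -0.02, 0.0, 0.0]
contact_force: [-0.3, -1.6, 1.3]
opening: 0.267
finger_force: 41.2
time: 4.5
eef_pos: [0.4956, 0.1129, 0.1444]
tcp_rot: [1.0, -0.02, 0.0, -0.001]
contact_force: [-0.1, 3.0, 0.1]
opening: 0.264
finger_force: 41.1
t 4.5 pos [0.4956 0.1129 0.1444] x-yaw -0.0404 z [ 4.0e-04  1.5e-03 -1.0e+00] op 0.264 ff 41.058350801467896 F [-0.09  2.98  0.11] T [ 0.4  -0.02  0.  ]
time: 5.4
eef_pos: [0.4954, 0.1124, 0.2241]
tcp_rot: [1.0, -0.02, 0.0, 0.0]
contact_force: [0.2, -0.3, -0.9]
opening: 1.002
finger_force: 0.0
t 5.4 pos [0.4954 0.1124 0.2241] x-yaw -0.0403 z [ 3.e-04 -1.e-04 -1.e+00] op 1.002 ff 0.0 F [ 0.21 -0.26 -0.91] T [-0.02 -0.01 -0.07]
tool cm [15.07 14.97 12.42]
```

```bash
python3 -m crank '[[4,4,0,0,0,0],[8,8,0,0,0,-0.05],[11,11,0,0,0,-0.1],[14.7,14.9,0,0,0,-0.1],[14.7,14.9,0,0,0,-0.1],[14.7,14.9,4,0,0,-0.1],[14.7,14.9,9,0,0,-0.1],[14.7,14.9,14,0,0,-0.1],[14.7,14.9,19,0,0,-0.1],[14.7,14.9,19,0,0,-0.1]]' 0.75
python3 -m crank '[[0,0,0,0,0,0],[0,0,0,0,0,0]]'
python3 - <<'E'
from h import *
for n in("scene","top"):
    im,d=ctrl.read_camera(n); cv2.imwrite(f"pics/{n}1.png",im); np.save(f"{n}1.npy",d)
a=cv2.imread("pics/scene1.png")[170:330,200:400]; b=cv2.imread("pics/top1.png")[130:290,230:430]
cv2.imwrite("pics/c1.png",cv2.resize(np.hstack([a,b]),None,fx=2,fy=2,interpolation=cv2.INTER_CUBIC))
d=np.load("top1.npy");C=cloud("top",d);Z=C[...,2]
mk=(Z>.15)&(Z<.2);mk[:180]=0;mk[300:]=0;mk[:,:180]=0;mk[:,330:]=0
Q=C[mk]; print("tread",len(Q),np.percentile(Q,[1,50,99],axis=0).round(4).tolist(),Q.mean(0).round(4))
E
python3 g.py 0.636 -0.043 0.002
```

```text
time: 6.4
eef_pos: [0.6275, -0.0399, 0.0233]
tcp_rot: [0.999, 0.03, -0.011, -0.003]
contact_force: [-1.5, -0.1, -0.6]
opening: 0.748
finger_force: 0.0
time: 6.6
eef_pos: [0.6385, -0.0425, 0.0376]
tcp_rot: [1.0, 0.03, 0.002, 0.001]
contact_force: [0.0, -0.1, 0.1]
opening: 0.75
finger_force: 0.0
tread 872 [[0.4532, 0.0987, 0.1522], [0.4966, 0.1095, 0.1823], [0.5413, 0.1238, 0.1871]] [0.4968 0.1099 0.1802]
t 6.7 pos [ 0.639  -0.0427  0.0385] x-yaw 0.06 z [ 0.0068 -0.0015 -1.    ] op 0.749 ff 0.0 F [0.16 0.75 0.47] T [-0.02  0.04  0.01]
tool cm [-0.33  0.    3.65]
```

View pics/c1.png

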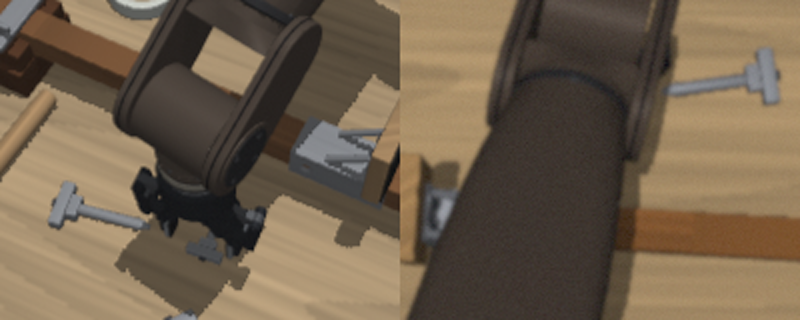

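The crop shows the open fingers straddling the small pin's handle (left panel, 205,248). The foot rest stayed where I left it. I'll go down and grip.

```bash
python3 -m crank '[[-0.2,0,1,0,0,0],[-0.2,0,2,0,0,0],[-0.2,0,3,0,0,0],[-0.2,0,3.4,0,0,0],[-0.2,0,3.4,0,0,0],[-0.2,0,3.4,0,0,0]]'
python3 g.py 0.636 -0.043 0.002
python3 -m crank '[[0,0,0.1,0,0,0],[0,0,0.1,0,0,0],[0,0,0.1,0,0,0],[0,0,0.1,0,0,0],[0,0,0.1,0,0,0],[0,0,0.1,0,0,0]]' 0 80
python3 g.py
```

```text
time: 7.3
eef_pos: [0.6343, -0.0424, -0.0]
tcp_rot: [1.0, 0.03, -0.0, -0.0]
contact_force: [0.0, 0.0, 0.3]
opening: 0.747
finger_force: 0.0
t 7.3 pos [ 0.6343 -0.0424 -0.    ] x-yaw 0.0598 z [-5.e-04  1.e-04 -1.e+00] op 0.747 ff 0.0 F [0.05 0.02 0.27] T [ 0.03 -0.02 -0.01]
tool cm [ 0.16  0.07 -0.2 ]
time: 7.9
eef_pos: [0.6351, -0.0426, 0.0]
tcp_rot: [1.0, 0.03, 0.001, 0.0]
contact_force: [0.9, -0.3, 3.8]
opening: 0.463
finger_force: 80.5
t 7.9 pos [ 0.6351 -0.0426  0.    ] x-yaw 0.0598 z [ 1.6e-03 -4.0e-04 -1.0e+00] op 0.463 ff 80.48346877098083 F [ 0.86 -0.27  3.83] T [-0.07 -0.08  0.03]
```

```bash
python3 -m crank '[[0,0,-1.5,0,0,0],[0,0,-3,0,0,0],[0,0,-5,0,0,0],[0,-2,-6.1,0,0,0.03],[-0.4,-4,-6.1,0,0,0.07],[-0.8,-5.5,-6.1,0,0,0.1],[-1.1,-6.9,-6.1,0,0,0.1],[-1.1,-6.9,-6.1,0,0,0.1],[-1.1,-6.9,-6.1,0,0,0.1],[-1.1,-6.9,-6.1,0,0,0.1]]'
python3 -m crank '[[0,0,0,0,0,0],[0,0,0,0,0,0],[0,0,0,0,0,0]]'
python3 - <<'E'
from h import *
for n in("scene","top"):
    im,d=ctrl.read_camera(n); cv2.imwrite(f"pics/{n}2.png",im); np.save(f"{n}2.npy",d)
a=cv2.imread("pics/scene2.png")[170:330,260:420]; b=cv2.imread("pics/top2.png")[130:290,200:360]
cv2.imwrite("pics/c2.png",cv2.resize(np.hstack([a,b]),None,fx=2.5,fy=2.5,interpolation=cv2.INTER_CUBIC))
E
python3 g.py 0.6194 0.0258 0.061
```

```text
time: 8.9
eef_pos: [0.6196, 0.0252, 0.0605]
tcp_rot: [1.0, -0.02, 0.0, 0.0]
contact_force: [-0.1, -0.7, -0.8]
opening: 0.461
finger_force: 80.6
time: 9.2
eef_pos: [0.6194, 0.0254, 0.0602]
tcp_rot: [1.0, -0.02, -0.0, -0.0]
contact_force: [0.2, 0.3, -0.0]
opening: 0.459
finger_force: 80.6
t 9.3 pos [0.6193 0.0256 0.0603] x-yaw -0.0405 z [-1.e-04  0.e+00 -1.e+00] op 0.456 ff 80.62258958816528 F [-0.35  0.65 -0.71] T [-0.   -0.04 -0.03]
tool cm [ 0.01 -0.02 -0.07]
```

View pics/c2.png

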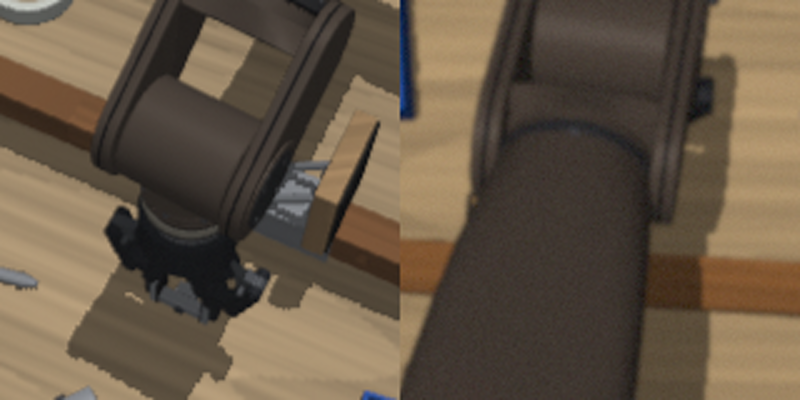

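The crop shows the pin held crosswise by its handle at (180,300). The shank is hidden under the wrist. I'll advance and feel.

```bash
python3 -m crank '[[-0.6,0,-0.07,0,0,0],[-1.2,0,-0.07,0,0,0],[-1.7,0,-0.07,0,0,0],[-1.7,0,-0.07,0,0,0],[-1.7,0,-0.07,0,0,0]]'
python3 -m crank '[[-0.2,0,0,0,0,0],[-0.4,0,0,0,0,0],[-0.4,0,0,0,0,0]]'; python3 g.py
python3 -m crank '[[-0.15,0,0,0,0,0],[-0.3,0,0,0,0,0],[-0.3,0,0,0,0,0]]'; python3 g.py
```

```text
time: 9.8
eef_pos: [0.6022, 0.0265, 0.0611]
tcp_rot: [1.0, -0.02, 0.0, 0.0]
contact_force: [0.4, -0.6, -0.4]
opening: 0.46
finger_force: 80.6
time: 10.1
eef_pos: [0.598, 0.0267, 0.0609]
tcp_rot: [1.0, -0.02, -0.0, -0.0]
contact_force: [-0.2, -0.0, -1.1]
opening: 0.458
finger_force: 80.6
t 10.1 pos [0.598  0.0267 0.0609] x-yaw -0.0402 z [-4.e-04  1.e-04 -1.e+00] op 0.458 ff 80.62065124511719 F [-0.25 -0.04 -1.13] T [-0.01 -0.    0.03]
time: 10.4
eef_pos: [0.5951, 0.0268, 0.061]
tcp_rot: [1.0, -0.02, -0.0, -0.0]
contact_force: [0.3, -0.3, -0.9]
opening: 0.461
finger_force: 80.6
t 10.4 pos [0.5951 0.0268 0.061 ] x-yaw -0.0402 z [-2.e-04  1.e-04 -1.e+00] op 0.461 ff 80.62029004096985 F [ 0.28 -0.33 -0.95] T [ 0.   -0.   -0.02]
```

```bash
for i in 1; do python3 -m crank '[[-0.1,0,0,0,0,0],[-0.2,0,0,0,0,0],[-0.2,0,0,0,0,0]]' | grep -E 'eef|force'; done
python3 -m crank '[[-0.1,0,0,0,0,0],[-0.2,0,0,0,0,0],[-0.2,0,0,0,0,0]]' | grep -E 'eef|force'; python3 g.py
```

```text
eef_pos: [0.5932, 0.0269, 0.061]
contact_force: [-0.0, -0.8, -0.4]
finger_force: 80.6
eef_pos: [0.5912, 0.027, 0.061]
contact_force: [0.3, 0.5, -0.5]
finger_force: 80.6
t 11.0 pos [0.5912 0.027  0.061 ] x-yaw -0.0402 z [-2.e-04  0.e+00 -1.e+00] op 0.457 ff 80.6258761882782 F [ 0.34  0.46 -0.5 ] T [ 0.03 -0.02  0.  ]
```

```bash
python3 -m crank '[[-0.1,0,0,0,0,0],[-0.2,0,0,0,0,0],[-0.2,0,0,0,0,0]]' | grep -E 'eef|force'
python3 -m crank '[[-0.1,0,0,0,0,0],[-0.2,0,0,0,0,0],[-0.2,0,0,0,0,0]]' | grep -E 'eef|force'; python3 g.py
```

```text
eef_pos: [0.5892, 0.027, 0.061]
contact_force: [0.0, 0.9, -0.6]
finger_force: 80.6
eef_pos: [0.5872, 0.0271, 0.061]
contact_force: [-0.2, -0.4, -1.0]
finger_force: 80.6
t 11.6 pos [0.5872 0.0271 0.061 ] x-yaw -0.0402 z [-1.e-04  0.e+00 -1.e+00] op 0.463 ff 80.62384486198425 F [-0.19 -0.44 -1.02] T [ 0.05  0.02 -0.02]
```

```bash
python3 -m crank '[[0,0,-0.1,0,0,0],[0,0,-0.2,0,0,0],[0,0,-0.2,0,0,0]]' | grep -E 'eef|force'; python3 g.py
python3 -m crank '[[0,0,0.2,0,0,0],[0,0,0.4,0,0,0],[0,0,0.4,0,0,0]]' | grep -E 'eef|force'; python3 g.py
python3 -m crank '[[0,0,-0.2,0,0,0],[0,0,-0.2,0,0,0]]' | grep -E 'eef|force'
```

```text
eef_pos: [0.5875, 0.0271, 0.0633]
contact_force: [-0.1, -0.5, -0.7]
finger_force: 80.6
t 11.9 pos [0.5875 0.0271 0.0633] x-yaw -0.0402 z [ 4.e-04 -0.e+00 -1.e+00] op 0.459 ff 80.59748768806458 F [-0.13 -0.51 -0.68] T [-0.07  0.    0.03]
eef_pos: [0.5876, 0.027, 0.0591]
contact_force: [0.8, 0.1, 1.5]
finger_force: 80.8
t 12.2 pos [0.5876 0.027  0.0591] x-yaw -0.0404 z [ 6.e-04  0.e+00 -1.e+00] op 0.462 ff 80.78477025032043 F [0.83 0.05 1.52] T [-0.01  0.02 -0.03]
eef_pos: [0.5873, 0.0271, 0.0612]
contact_force: [0.1, 0.5, -1.5]
finger_force: 80.6
```

```bash
for i in 1; do python3 -m crank '[[-0.1,0,0,0,0,0],[-0.2,0,0,0,0,0],[-0.2,0,0,0,0,0]]' | grep -E 'eef|force'; done
python3 -m crank '[[-0.1,0,0,0,0,0],[-0.2,0,0,0,0,0],[-0.2,0,0,0,0,0]]' | grep -E 'eef|force'; python3 g.py
python3 -m crank '[[0,0,-0.1,0,0,0],[0,0,-0.2,0,0,0],[0,0,-0.2,0,0,0]]' | grep -E 'eef|force'
python3 -m crank '[[0,0,0.2,0,0,0],[0,0,0.4,0,0,0],[0,0,0.4,0,0,0]]' | grep -E 'eef|force'
python3 -m crank '[[0,0,-0.2,0,0,0],[0,0,-0.2,0,0,0]]' | grep -E 'eef|force'
```

```text
eef_pos: [0.5852, 0.0273, 0.061]
contact_force: [-0.2, 0.4, -0.3]
finger_force: 80.6
eef_pos: [0.5832, 0.0274, 0.0611]
contact_force: [0.6, 1.6, -0.1]
finger_force: 80.7
t 13.0 pos [0.5832 0.0274 0.0611] x-yaw -0.0405 z [-1.e-04  3.e-04 -1.e+00] op 0.458 ff 80.65170407295227 F [ 0.55  1.58 -0.1 ] T [ 0.17 -0.01 -0.02]
eef_pos: [0.583, 0.0273, 0.0629]
contact_force: [0.1, 0.2, -1.1]
finger_force: 80.6
eef_pos: [0.5833, 0.0273, 0.059]
contact_force: [-1.0, 1.0, 1.7]
finger_force: 80.8
eef_pos: [0.5834, 0.0273, 0.0612]
contact_force: [-0.8, 2.0, -0.1]
finger_force: 80.7
```

```bash
python3 -m crank '[[0,-0.1,0,0,0,0],[-0.1,-0.1,0,0,0,0],[-0.2,-0.1,0,0,0,0],[-0.2,-0.1,0,0,0,0]]' | grep -E 'eef|force'
python3 -m crank '[[-0.1,0,0,0,0,0],[-0.2,0,0,0,0,0],[-0.2,0,0,0,0,0]]' | grep -E 'eef|force'; python3 g.py
python3 -m crank '[[-0.1,0,0,0,0,0],[-0.2,0,0,0,0,0],[-0.2,0,0,0,0,0]]' | grep -E 'eef|force'; python3 g.py
```

```text
eef_pos: [0.5812, 0.0282, 0.0609]
contact_force: [-0.6, -0.4, -0.7]
finger_force: 80.6
eef_pos: [0.5792, 0.0284, 0.061]
contact_force: [-0.0, -0.7, 0.0]
finger_force: 80.6
t 14.5 pos [0.5792 0.0284 0.061 ] x-yaw -0.0401 z [-2.e-04 -1.e-04 -1.e+00] op 0.46 ff 80.6384825706482 F [-0.01 -0.67  0.01] T [-0.07 -0.   -0.05]
eef_pos: [0.5772, 0.0285, 0.061]
contact_force: [0.3, -1.3, -0.6]
finger_force: 80.6
t 14.8 pos [0.5772 0.0285 0.061 ] x-yaw -0.0401 z [-3.e-04 -0.e+00 -1.e+00] op 0.458 ff 80.6399130821228 F [ 0.32 -1.29 -0.62] T [0.   0.02 0.08]
```

```bash
python3 -m crank '[[0,-0.1,0,0,0,0],[0,-0.2,0,0,0,0],[0,-0.2,0,0,0,0]]' | grep -E 'eef|force'; python3 g.py
python3 -m crank '[[0,0.2,0,0,0,0],[0,0.4,0,0,0,0],[0,0.4,0,0,0,0]]' | grep -E 'eef|force'; python3 g.py
python3 -m crank '[[0,-0.2,0,0,0,0],[0,-0.2,0,0,0,0]]' | grep -E 'eef|force'
python3 - <<'E'
from h import *
im,d=ctrl.read_camera("scene"); cv2.imwrite("pics/c3.png",cv2.resize(im[190:320,250:430],None,fx=4,fy=4,interpolation=cv2.INTER_CUBIC))
E
```

```text
eef_pos: [0.5773, 0.0299, 0.061]
contact_force: [-0.9, -3.1, -0.3]
finger_force: 80.7
t 15.1 pos [0.5773 0.0299 0.061 ] x-yaw -0.0391 z [-5.0e-04 -1.5e-03 -1.0e+00] op 0.456 ff 80.69167613983154 F [-0.9  -3.08 -0.34] T [-0.69  0.14  0.24]
eef_pos: [0.5774, 0.0275, 0.061]
contact_force: [0.8, 3.1, 0.1]
finger_force: 80.7
t 15.4 pos [0.5774 0.0275 0.061 ] x-yaw -0.0427 z [ 3.0e-04  2.9e-03 -1.0e+00] op 0.456 ff 80.7309365272522 F [0.79 3.06 0.11] T [ 0.58 -0.03 -0.24]
eef_pos: [0.5774, 0.0286, 0.061]
contact_force: [0.6, 0.0, 0.8]
finger_force: 80.7
```

View pics/c3.png

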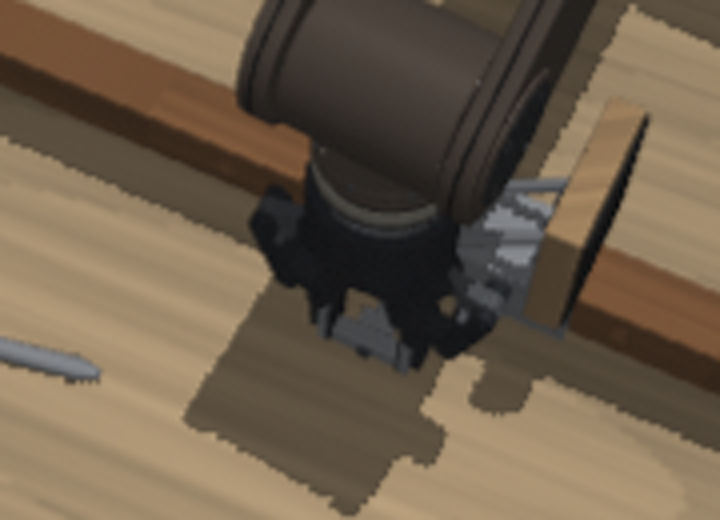

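The pin is captured sideways in both directions, and its nose is well past the pole's face, so it is in the pole's hole. The crop shows the handle at (370,335) pointing squarely at the bracket. I'll keep pushing.

```bash
for i in 1; do python3 -m crank '[[-0.2,0,0,0,0,0],[-0.4,0,0,0,0,0],[-0.6,0,0,0,0,0],[-0.8,0,0,0,0,0],[-0.8,0,0,0,0,0]]' | grep -E 'eef|force'; python3 g.py|tail -1; done
python3 -m crank '[[-0.2,0,0,0,0,0],[-0.4,0,0,0,0,0],[-0.6,0,0,0,0,0],[-0.8,0,0,0,0,0],[-0.8,0,0,0,0,0]]' | grep -E 'eef|force'; python3 g.py
```

```text
eef_pos: [0.5689, 0.0288, 0.0609]
contact_force: [0.7, 0.7, -1.0]
finger_force: 80.7
t 16.15 pos [0.5689 0.0288 0.0609] x-yaw -0.0402 z [-5.e-04  0.e+00 -1.e+00] op 0.457 ff 80.74869275093079 F [ 0.68  0.66 -0.95] T [-0.02  0.04  0.01]
eef_pos: [0.561, 0.0292, 0.0609]
contact_force: [0.3, -0.1, -0.8]
finger_force: 80.7
t 16.65 pos [0.561  0.0292 0.0609] x-yaw -0.0402 z [-5.e-04  0.e+00 -1.e+00] op 0.459 ff 80.7471764087677 F [ 0.31 -0.06 -0.75] T [0.01 0.06 0.02]
```

```bash
python3 -m crank '[[-0.2,0,0,0,0,0],[-0.4,0,0,0,0,0],[-0.6,0,0,0,0,0],[-0.8,0,0,0,0,0],[-0.8,0,0,0,0,0]]' | grep -E 'eef|force'; python3 g.py|tail -1
python3 -m crank '[[-0.2,0,0,0,0,0],[-0.4,0,0,0,0,0],[-0.6,0,0,0,0,0],[-0.6,0,0,0,0,0]]' | grep -E 'eef|force'; python3 g.py
```

```text
eef_pos: [0.553, 0.0295, 0.061]
contact_force: [0.3, -0.5, -0.0]
finger_force: 80.7
t 17.15 pos [0.553  0.0295 0.061 ] x-yaw -0.0401 z [-4.e-04  0.e+00 -1.e+00] op 0.455 ff 80.74236273765564 F [ 0.32 -0.53 -0.01] T [ 0.03 -0.01 -0.  ]
eef_pos: [0.547, 0.0297, 0.061]
contact_force: [0.0, 0.5, -0.2]
finger_force: 80.7
t 17.55 pos [0.547  0.0297 0.061 ] x-yaw -0.0402 z [-4.e-04  0.e+00 -1.e+00] op 0.456 ff 80.7417905330658 F [ 0.02  0.5  -0.22] T [ 0.02  0.05 -0.  ]
```

```bash
python3 -m crank '[[-0.2,0,0,0,0,0],[-0.4,0,0,0,0,0],[-0.6,0,0,0,0,0],[-0.8,0,0,0,0,0],[-0.8,0,0,0,0,0]]' | grep -E 'eef|force'; 
python3 -m crank '[[-0.1,0,0,0,0,0],[-0.2,0,0,0,0,0],[-0.3,0,0,0,0,0],[-0.3,0,0,0,0,0]]' | grep -E 'eef|force'; python3 g.py
```

```text
eef_pos: [0.539, 0.0301, 0.061]
contact_force: [-0.5, 0.9, 0.4]
finger_force: 80.7
eef_pos: [0.5363, 0.0302, 0.061]
contact_force: [0.3, -0.0, -0.6]
finger_force: 80.7
t 18.45 pos [0.5363 0.0302 0.061 ] x-yaw -0.0402 z [-1.e-04  0.e+00 -1.e+00] op 0.46 ff 80.73689460754395 F [ 0.31 -0.05 -0.61] T [ 0.01 -0.    0.01]
```

```bash
for i in 1; do python3 -m crank '[[-0.1,0,0,0,0,0],[-0.2,0,0,0,0,0],[-0.2,0,0,0,0,0]]' | grep -E 'eef|force'; done
python3 -m crank '[[-0.1,0,0,0,0,0],[-0.2,0,0,0,0,0],[-0.2,0,0,0,0,0]]' | grep -E 'eef|force'; python3 g.py
```

```text
eef_pos: [0.5361, 0.0301, 0.0615]
contact_force: [4.7, 0.1, -3.6]
finger_force: 80.9
eef_pos: [0.5361, 0.03, 0.062]
contact_force: [9.6, -0.0, -6.3]
finger_force: 81.3
t 19.05 pos [0.5361 0.03   0.062 ] x-yaw -0.0411 z [ 1.080e-02 -4.000e-04 -9.999e-01] op 0.462 ff 81.29442930221558 F [ 9.58 -0.04 -6.34] T [ 0.12 -1.65 -0.04]
```

Firm contact at x = 0.5361, within a millimetre of where the shoulder should seat. I'll relax the push, open partly, rise straight up, and look.

```bash
python3 -m crank '[[0.2,0,0,0,0,0],[0.35,0,0,0,0,0],[0.35,0,0,0,0,0]]' | grep -E 'eef|force'
python3 -m crank '[[0,0,0,0,0,0],[0,0,0,0,0,0],[0,0,0,0,0,0],[0,0,0,0,0,0]]' 0.65 | grep -E 'eef|force|open'
python3 -m crank '[[0,0,-1,0,0,0],[0,0,-3,0,0,0],[0,0,-6,0,0,0],[0,0,-10,0,0,0],[0,0,-14,0,0,0],[0,0,-18,0,0,0],[0,4,-20,0,0,0],[0,9,-20,0,0,0],[0,14,-20,0,0,0],[0,18,-20,0,0,0]]' | grep -E 'eef|force'
python3 -m crank '[[0,5,0,0,0,0],[0,10,0,0,0,0],[0,15,0,0,0,0],[0,15,0,0,0,0],[0,15,0,0,0,0]]' | grep -E 'eef|force'
python3 - <<'E'
from h import *
im,d=ctrl.read_camera("scene"); np.save("s4.npy",d); t,dt=ctrl.read_camera("top"); np.save("t4.npy",dt)
cv2.imwrite("pics/s4.png",im);cv2.imwrite("pics/t4.png",t)
cv2.imwrite("pics/c4.png",cv2.resize(np.hstack([im[180:300,290:410],t[180:300,220:340]]),None,fx=3.3,fy=4,interpolation=cv2.INTER_CUBIC))
F=np.array([.494,.0300,.067]); ex=np.array([.9992,-.0404,0])
for k in(25.5,47.5,-25.5,-38.5): print(k,proj("top",F+ex*k/1e3).round(1),proj("scene",F+ex*k/1e3).round(1))
E
```

```text
eef_pos: [0.5361, 0.0301, 0.0613]
contact_force: [2.0, -0.3, 0.2]
finger_force: 82.0
eef_pos: [0.5355, 0.0302, 0.0609]
contact_force: [-0.1, -0.2, -0.3]
opening: 0.647
finger_force: 0.0
eef_pos: [0.5283, -0.1519, 0.2625]
contact_force: [0.4, 0.3, 0.7]
finger_force: 0.0
eef_pos: [0.5222, -0.3004, 0.2613]
contact_force: [0.1, -0.0, -0.4]
finger_force: 0.0
25.5 [284.8 227.9] [352.6 253.1]
47.5 [285.6 216.1] [348.5 260.9]
-25.5 [283.1 255.5] [361.8 235.5]
-38.5 [282.6 262.5] [364.1 231.2]
```

View pics/c4.png

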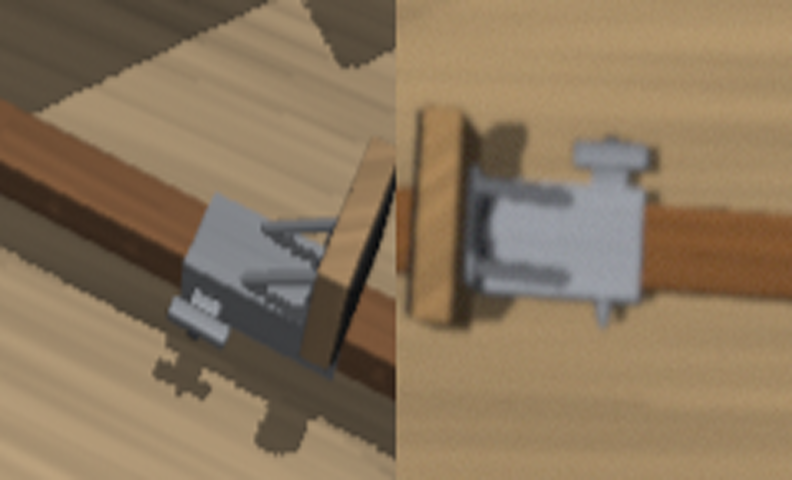

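The crop shows the pin through both cheeks. In the top panel the handle is against the far cheek at (610,157) and the nose sticks out on the near side at (605,312). The handle's outer edge is at top row 214.5, against about 216 predicted for fully home.

```bash
python3 -c "
from plant import ctrl
print(ctrl.sign_off())"
```

```text
the job is handed in; nothing more can be done
None
```

The job is handed in: the foot rest is locked on the pole's middle hole with the small T-pin in from the far side and its shoulder against the cheek, the gripper is clear, and I didn't touch the hammer, tape or tray; the verdict wasn't shown.

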